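Pin the raking stay of the pipe stand

ROBOT

A 7-joint arm with a two-finger parallel gripper is mounted at the origin on a cart in front of the work surface, level with it; the furniture and walls round the work are solid. World frame = base frame: x ahead of the robot, y to its left, z up, the work surface at z = 0. Lengths are in m, angles in degrees, forces in N, time in s.
With the tool pointing down it reaches from about 0.35 to 0.9 m from the base axis. Payload 8.1 kg.
Tool frame: the origin (TCP) lies midway between the tips of the shut fingers; the grasp point (between the pads) lies 19 mm behind it; z points along the fingers, y is the direction in which the jaws open and shut (so a half turn about z gives the same grasp; the last joint's range is limited). The gripper opens to 85 mm and grips with 20 to 120 N. Pads are 22 mm wide; open, the fingers measure 114 mm over their backs; the gripper's body (76 mm by 85 mm) begins 54 mm behind the grasp point. The pads swing forward as they close: fully open they stand 13 mm farther back than shut.
Start: joints at [69.236, 24.895, 1.432, 90.138, -0.665, 64.973, -4.303], TCP at [0.161, -0.604, 0.231] pointing down, gripper open.
Joint ranges: [-149.89, 149.89], [-25.12, 119.58], [-72.63, 75.52], [4.76, 147.25], [-75.54, 255.54], [6.69, 114.76], [-157.13, 157.13]. Speed limits (degrees/s): [127.2, 127.2, 172.46, 172.46, 180, 180, 180].

INTERFACE

Orientations are given as a 3x3 rotation matrix whose columns are the frame's x, y, z axes.
In Python, from workcell import manip gives the robot as it stands.
- The arm moves only by the tool send_rows, never from a script. Its argument "steps" is text: rows parted by semicolons, each of 7 numbers parted by spaces: the shift along the tool's x, y, z in mm, then the turn, a rotation vector about the tool's x, y, z in rad, then the closure, from 0 (fully open) to 1 (shut). A call has exactly 10 rows; each row is the pose to reach, as a shift and turn from the pose commanded when the call began, along the tool's axes at that moment; what a row does not reach only later rows make up. A row lasts 1/8 s, in which the tool goes at most 62.5 mm and 10.7 degrees, less where a joint would pass 70% of its speed; a pose out of reach is approached as far as the arm can. A call with a gripper value outside its range is refused whole. The fingers move at their own pace and stop on an object; the grip force is fixed at half the most. Time passes only in rows, so rows that repeat a pose let the fingers close, or fill a call up. It gives the time, the measured TCP pose, the force and the opening at its end, in the units of the state.
- manip.state(): the state, without advancing time (a new reading comes with each control period).
- manip.capture(name): name is "scene" or "top" or "wrist"; returns a dict with "frame" (420x560x3 uint8, blue, green, red), "z_map" (420x560 float32, m along the optical axis (not along the pixel's ray), 0 where there is no reading), "mtx" (3x3 intrinsics, pixels), "k1" (the pictures are not rectified: a ray, as slopes to the right and down, at radius r is drawn at 1 + k1 r^2 times it, then the intrinsics apply), "R" (3x3) and "t" (3): a world point X has camera coordinates R X + t. Camera axes: x right, y down, z forward; pixel columns grow to the right and rows downward; lengths in m; the calibration is good to about 2 mm. A picture is of the moment at which its call begins.
- manip.sign_off(): hands the job in, once; it reports no verdict.
The state is a dict: "time": time; "joints": joint angles; "dq": joint speeds; "joint_torque": joint torques, N m; "tcp_pos": TCP position; "tcp_rot": TCP orientation; "contact_force": force on the tool from outside, world axes, zero at the start; "moment": the same for the moment, N m; "gripper_width": opening from 0.0 (shut) to 1.0 (fully open).
Only numpy, scipy, OpenCV 4.12 (cv2) and the standard library are available. Lean on these libraries where they do the work, as an engineer would, in place of code of your own. Each camera call takes 0.05 s, during which the arm holds its last target. There are 200 camera calls.

TASK

Get the pipe stand ready for a pipe: draw the forked end of its raking stay down over the foot lug as far as it goes, so that the holes line up. Then take the long headed pin out of the wooden pin block and push it through fork and lug from above until its head sits fully home on the fork, and let go. Leave the short pin in the block and don't disturb the other things on the worktop.

Things in the scene. Friction and masses are not known exactly. Their poses are not given: they have to be found in the camera images.
- stay (a joint): How far the sliding stay (inner rod with forked end) is pushed up into its tube, in m: 0 = drawn fully down against its stop, fork and lug holes in line; 0.045 = as far up as it goes. It starts between 0.02 and 0.045, slides with about 6 N of friction and stays where it is left.
- fork_body (a point): Centre of the fork's solid steel body, 24 mm long, 33 mm wide (the width to grip), 31 mm high; moves with the stay. x points up along the stay (away from the robot, 33 degrees above level), y level across it, z along the pin holes, 33 degrees from vertical, upper end towards the robot. Pulling along -x draws the stay down.
- fork_hole (a point): Mouth of the 14 mm pin hole on the fork's upper face; same axes as fork_body (z comes out of the hole), moves with the stay; 32 mm down the stay (-x) and 15.5 mm along +z from fork_body. Two ears 8 mm thick, 33 mm wide, rounded, with the 12 mm lug between them: 31 mm through all. Free room below the lower ear.
- lug_hole (a point): Centre of the 14 mm hole in the fixed lug of the stand (half-way through its 12 mm). Its axes are the stand's: z vertical, x level along the stand towards its post. With the stay fully down, fork_hole lies 15.5 mm from it along the axis of the hole.
- long_pin_head (a point): Centre of the long pin's head. Steel pin, about 80 g: head a flat-topped disc 22 mm across, 12 mm thick; shank 12 mm across, 48 mm long, its last 7 mm tapering to 7 mm. z runs from tip to head. It stands loosely upright in a hole of the block: underside of the head 23 mm above the block's top, head centre 65 mm above the worktop.
- long_pin_seat (a point): Centre of the underside of the long pin's head, 6 mm below the head's centre; z as for the head. The pin is home when this point lies at fork_hole.
- short_pin_head (a point): Centre of the head of the short pin: same head and thickness, shank only 32 mm, so it stands 16 mm lower in the block than the long pin. Too short for the fork. It stays where it is.
- pin_block: Wooden block 150 x 46 x 36 mm, fixed; origin in the middle of its underside. Three holes 14 mm across, 25 mm deep, in a row along its x axis at -50, 0 and +50 mm. The pins stand in the two outer holes, either way round; the middle one is empty.
- stand: Grey steel pipe stand, fixed: base plate 350 x 100 x 8 mm, from x -202 to +148 mm of the origin, which is on the worktop; x points along it away from the robot. In front the foot lug rises at 33 degrees, its hole at x -75, z +80 mm; at x +118 a square post 260 mm high with a V saddle; the stay's tube slopes from it, its 35 mm mouth ring 104 mm up the stay from the hole.
- tee_galv: Galvanised tee, 54 x 74 x 35 mm, lying left of the stand; origin under its centre. Bystander.
- hex_nipple: Galvanised hex nipple, 45 mm wide, 46 mm high, standing left of the stand; origin under its centre. Bystander.
- union_brass: Brass union, 46 x 40 x 40 mm, right of the stand; origin under its centre. Bystander.
- washer_case: Clear flat case of washers, 79 x 115 x 27 mm, behind the pin block; origin under its centre. Bystander.
- tape_measure: Yellow tape measure, 34 x 85 x 66 mm, behind the pin block; origin under its centre. Bystander.
- screwdriver: Flat screwdriver, yellow handle, 28 x 212 x 29 mm, lying right of the pin block; origin under its centre. Bystander.
- paste_tin: Flat round tin with a white lid, 77 mm across, 40 mm high, behind and right of the pin block; origin under its centre. Bystander.
- thread_tape_1: Pink roll of thread tape, 53 mm across, 14 mm high, far left by the post; origin under its centre. Bystander.
- marker: Green felt marker, 14 x 131 x 14 mm, lying along the left side of the pin block; origin under its centre. Bystander.

How it is judged (in metres and radians):
On the way, in this order (a step that is already met when the one before it is completed fails the run):
1. the stay is drawn down to its stop (within 3 mm), holes in line (value of joint stay below 0.003 m), for 0.2 s.
2. the long pin is through fork and lug, head home (z of long_pin_seat in the frame of fork_hole below 0.003 m and distance between long_pin_seat and fork_hole below 0.006 m), for 0.2 s.
At the end, for the whole second after the job is handed in: The stay is within 3 mm of its lower stop, and the long pin is through both ears and the lug from above, with the underside of its head within 3 mm of the fork's upper face and within 6 mm of the hole's mouth centre, its axis within 0.15 rad of the hole's, at rest and released (all of step 2 and value of joint stay below 0.003 m and angle between the z axis of long_pin_head and the z axis of fork_body, either way round below 0.15 rad and linear speed of long_pin below 0.02 m/s); the robot touches nothing.
It fails at once if the short pin is taken from its place or shifted by more than 15 mm (distance of short_pin_head from where it was at the start of the episode above 0.015 m).
It fails at once if a bystander (tee, nipple, union, washer case, tape measure, screwdriver, tin, tape roll or marker) is shifted by more than 30 mm (distance of any of tee_galv, hex_nipple, union_brass, washer_case, tape_measure, screwdriver, paste_tin, thread_tape_1, marker from where it was at the start of the episode above 0.03 m).
It also fails if it takes over 48 s, if anything falls off the work surface, if the arm or the gripper's body presses on something with over 40 N, if the wrist force passes 120 N, or if a joint passes its speed limit or range.

## Working session

There is one attempt and no reset: what is moved stays moved. The work goes in short steps, Python scripts to look and compute and a tool call to move; the robot and the scene stay as the last step left them, time stands still between calls to the robot, and variables do not carry over. Pictures are saved under pics/ and viewed, about 8 in all and at most 12, crops included, and the job is handed in when it is done.

Besides the shell and the picture viewer there is one more tool, called as name(argument=value, ...) on one line, values as JSON. send_rows: Moves the arm, as the interface text tells. Its arguments: {"type":"object","properties":{"steps":{"type":"string"}},"required":["steps"]}

```bash
mkdir -p pics; cat > h.py <<'E'
import numpy as np, cv2
from workcell import manip
def cap(n):
    c=manip.capture(n); c={k:(np.array(v) if k!='k1' else v) for k,v in c.items()}; return c
def und(c,u,v):
    K=c['mtx']; D=np.array([c['k1'],0,0,0,0.])
    # drawn = (1+k1 r^2)*ray : same as OpenCV forward model
    return cv2.undistortPoints(np.array([[[u,v]]],float),K.astype(float),D)[0,0]
def ray(c,u,v):
    x,y=und(c,u,v); o=-c['R'].T@c['t'].ravel(); d=c['R'].T@np.array([x,y,1.]); return o,d
def onz(c,u,v,z):
    o,d=ray(c,u,v); return o+d*(z-o[2])/d[2]
def dep(c,u,v):
    o,d=ray(c,u,v); return o+d*c['z_map'][int(round(v)),int(round(u))]
def proj(c,X):
    p,_=cv2.projectPoints(np.array(X,float).reshape(-1,3),cv2.Rodrigues(c['R'])[0],c['t'].astype(float).ravel(),c['mtx'].astype(float),np.array([c['k1'],0,0,0,0.]));return p[:,0]
def cloud(c):
    h,w=c['z_map'].shape; v,u=np.mgrid[:h,:w]
    p=cv2.undistortPoints(np.stack([u,v],-1).reshape(-1,1,2).astype(float),c['mtx'].astype(float),np.array([c['k1'],0,0,0,0.]))[:,0]
    z=c['z_map'].reshape(-1); P=np.c_[p*z[:,None],z]
    return ((P-c['t'].ravel())@c['R']).reshape(h,w,3)
E
python3 - <<'E'
from h import *
a=cap('scene');b=cap('top')
for n,c in(('scene',a),('top',b)):
    cv2.imwrite(f'pics/{n}0.png',c['frame']); print(n,c['mtx'].tolist(),c['k1'],(-c['R'].T@c['t'].ravel()),c['R'].round(2).tolist())
s=manip.state();print({k:np.round(v,3).tolist() for k,v in s.items()})
E
```

```text
scene [[472.5292059610523, 0.0, 272.7332812964067], [0.0, 472.5292059610523, 208.3069629499144], [0.0, 0.0, 1.0]] -0.08732994397195204 [-0.07651553  0.53821811  0.82130587] [[-0.64, -0.77, 0.01], [-0.53, 0.44, -0.72], [0.55, -0.47, -0.69]]
top [[483.5245760742997, 0.0, 271.7993766602225], [0.0, 483.5245760742997, 208.75689223564274], [0.0, 0.0, 1.0]] -0.00336636517828957 [0.33465946 0.02924095 1.5173439 ] [[-0.01, -1.0, -0.01], [-0.99, 0.01, -0.14], [0.14, 0.0, -0.99]]
{'time': 0.1, 'joints': [69.238, 24.93, 1.431, 90.184, -0.663, 64.973, -4.302], 'dq': [0.006, -0.125, -0.082, -0.091, 0.131, 0.009, -0.021], 'joint_torque': [0.004, -67.176, 1.028, -31.69, 0.016, 0.007, 0.0], 'tcp_pos': [0.16, -0.604, 0.231], 'tcp_rot': [[0.966, 0.257, -0.0], [0.257, -0.966, 0.001], [-0.0, -0.001, -1.0]], 'contact_force': [-0.223, 0.67, 0.25], 'moment': [-0.021, -0.018, -0.005], 'gripper_width': 1.003}
```

View pics/scene0.png

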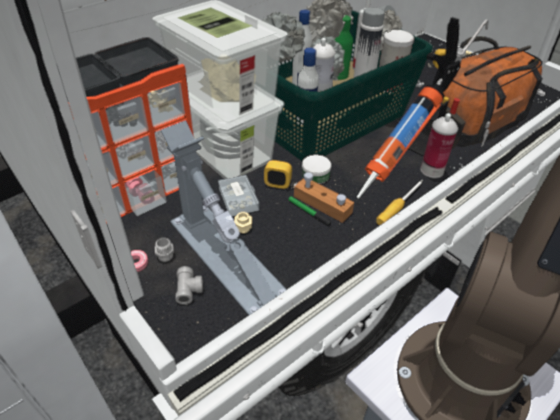

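View pics/top0.png

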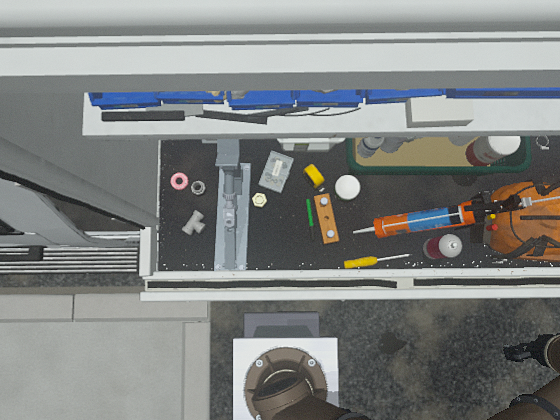

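The top view shows the stand along column ~232 (rows 140–270), with its fork near (230,215). The pin block is at about (326,218), with pins near (323,201) and (331,233). The scene view agrees. Next I'll measure.

```bash
python3 - <<'E'
from h import *
a=cap('scene');b=cap('top')
A=cloud(a);B=cloud(b)
def crop(c,x0,x1,y0,y1,k): return cv2.resize(c['frame'][y0:y1,x0:x1],None,fx=k,fy=k,interpolation=cv2.INTER_CUBIC)
i1=crop(b,205,355,125,280,3.6) ; i2=crop(a,150,300,120,320,2.79)
h=558; i1=i1[:h]; i2=cv2.resize(i2,(250,h)) if 0 else i2[:h]
m=np.zeros((h,800,3),np.uint8); w=min(i2.shape[1],800-0)
i1=cv2.resize(crop(b,205,355,125,280,1),None,fx=2.5,fy=2.5,interpolation=cv2.INTER_CUBIC)
m[:i1.shape[0],:i1.shape[1]]=i1; m[:i2.shape[0],378:378+i2.shape[1]]=i2[:,:422]
cv2.imwrite('pics/crop1.png',m)
# base plate: points z ~8mm near stand
P=B.reshape(-1,3)
for lo,hi in((.004,.014),):
    s=P[(P[:,2]>lo)&(P[:,2]<hi)&(P[:,1]>.05)&(P[:,1]<.25)&(P[:,0]>.3)]
# height profile along stand
print('surface z',np.median(P[(abs(P[:,2])<.03)][:,2]))
for u in (222,226,230,234,240):
  print(u,[(round(float(B[v,u,0]),3),round(float(B[v,u,1]),3),round(float(B[v,u,2]),3)) for v in range(140,272,10)])
# block from colour+height
hsv=cv2.cvtColor(b['frame'],cv2.COLOR_BGR2HSV)
mk=(hsv[...,0]>8)&(hsv[...,0]<22)&(hsv[...,1]>90); mk[:, :305]=0;mk[:,345:]=0;mk[:185]=0;mk[255:]=0
v,u=np.nonzero(mk); Q=np.array([onz(b,x,y,.036)[:2] for x,y in zip(u,v)]); r=cv2.minAreaRect((Q*1000).astype(np.float32)); print('block',r,len(Q),np.median(B[mk][:,2]))
for u,v in((323,201),(331,233)): print(B[v-3:v+4,u-3:u+4,2].round(3))
E
```

```text
surface z -0.0005536283905270146
222 [(0.7, 0.168, 0.252), (0.679, 0.17, 0.229), (0.647, 0.168, 0.243), (0.63, 0.173, 0.196), (0.639, 0.194, 0.009), (0.607, 0.194, 0.006), (0.575, 0.193, 0.009), (0.544, 0.194, 0.002), (0.511, 0.193, 0.013), (0.48, 0.193, 0.006), (0.448, 0.193, 0.01), (0.418, 0.194, -0.0), (0.386, 0.192, 0.01), (0.355, 0.191, 0.022)]
226 [(0.7, 0.157, 0.251), (0.677, 0.158, 0.236), (0.647, 0.158, 0.243), (0.628, 0.162, 0.202), (0.605, 0.164, 0.178), (0.58, 0.166, 0.159), (0.555, 0.168, 0.135), (0.526, 0.168, 0.133), (0.499, 0.17, 0.113), (0.472, 0.173, 0.084), (0.444, 0.175, 0.062), (0.415, 0.177, 0.045), (0.385, 0.178, 0.03), (0.355, 0.179, 0.022)]
230 [(0.7, 0.146, 0.252), (0.677, 0.148, 0.235), (0.646, 0.146, 0.248), (0.627, 0.15, 0.206), (0.605, 0.153, 0.176), (0.58, 0.154, 0.158), (0.553, 0.156, 0.142), (0.526, 0.157, 0.128), (0.499, 0.159, 0.111), (0.481, 0.169, -0.002), (0.444, 0.163, 0.065), (0.415, 0.164, 0.047), (0.385, 0.166, 0.027), (0.355, 0.167, 0.019)]
234 [(0.7, 0.135, 0.252), (0.678, 0.137, 0.23), (0.646, 0.136, 0.246), (0.631, 0.141, 0.188), (0.64, 0
[... 606 characters left out ...]
062, 51.219051361083984), 10.874003410339355) 717 0.0341302751670959
[[0.028 0.072 0.067 0.067 0.069 0.059 0.068]
 [0.072 0.071 0.07  0.072 0.07  0.071 0.07 ]
 [0.064 0.068 0.07  0.069 0.066 0.068 0.07 ]
 [0.072 0.071 0.068 0.063 0.064 0.072 0.071]
 [0.066 0.073 0.071 0.069 0.064 0.071 0.067]
 [0.038 0.067 0.069 0.066 0.07  0.066 0.036]
 [0.031 0.036 0.062 0.066 0.063 0.04  0.035]]
[[0.049 0.053 0.057 0.054 0.047 0.033 0.039]
 [0.056 0.057 0.052 0.05  0.051 0.033 0.034]
 [0.052 0.052 0.051 0.059 0.049 0.058 0.035]
 [0.055 0.059 0.056 0.056 0.056 0.055 0.036]
 [0.048 0.05  0.051 0.044 0.057 0.049 0.037]
 [0.056 0.054 0.052 0.05  0.052 0.04  0.03 ]
 [0.055 0.051 0.053 0.053 0.032 0.042 0.033]]
```

View pics/crop1.png

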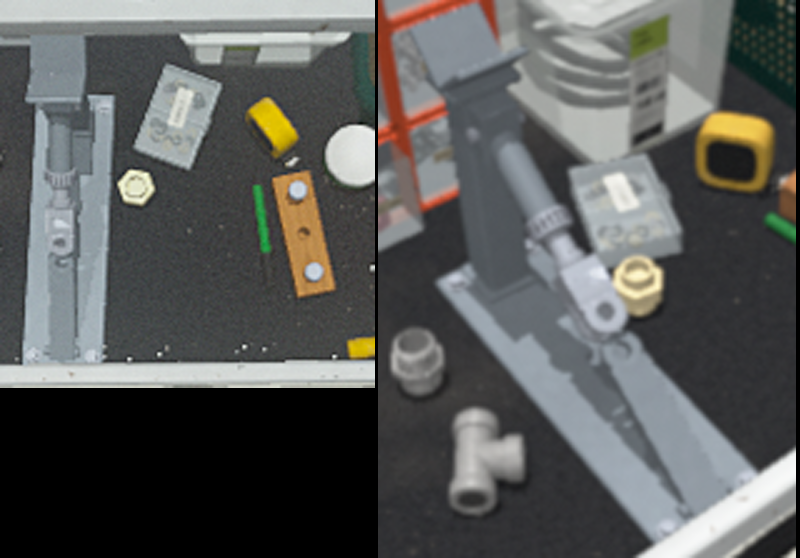

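The crop shows the long pin (taller, top ≈ 0.07 m) in the far hole at top pixel (323,201), and the short pin in the near hole. The fork hole is at about (229,221) and the lug hole at about (229,228). Now I'll fit the stand's pose.

```bash
cat >> h.py <<'E'
S33,C33=np.sin(np.radians(33)),np.cos(np.radians(33))
def frames(lug,yaw,s=0.):
    ex=np.array([np.cos(yaw),np.sin(yaw),0]);ey=np.array([-np.sin(yaw),np.cos(yaw),0]);ez=np.array([0,0,1.])
    X=C33*ex+S33*ez; Z=-S33*ex+C33*ez
    R=np.c_[X,ey,Z]; fh=np.array(lug)+.0155*Z+s*X; fb=fh+.032*X-.0155*Z
    return R,fh,fb
def delta(p,R,Rt_off=None):
    """shift mm and rotvec (tool axes) from measured pose to target p,R"""
    s=manip.state(); T=np.array(s['tcp_rot']); d=T.T@(np.array(p)-np.array(s['tcp_pos']))*1000
    r=cv2.Rodrigues(T.T@R)[0].ravel(); return d.round(1),r.round(3)
E
python3 - <<'E'
from h import *
b=cap('top');f=b['frame'];g=cv2.cvtColor(f,cv2.COLOR_BGR2GRAY).astype(float)
g=cv2.GaussianBlur(g,(3,3),0)
L=[];R=[]
for v in range(172,266,3):
    r=g[v,205:265]; m=r>75   # plate brighter than mat
    j=np.nonzero(m)[0]
    if len(j)<10: continue
    def sub(i0,i1): return i0+(75-r[i0])/(r[i1]-r[i0])*(i1-i0)
    k=j[0]; L.append(onz(b,205+sub(k-1,k) if k else 205,v,.008)[:2])
    k=45
    while k>0 and not m[k]: k-=1
    R.append(onz(b,205+sub(k+1,k),v,.008)[:2])
for n,q in(('L',L),('R',R)):
    q=np.array(q); p=np.polyfit(q[:,0],q[:,1],1); 
    for _ in range(3):
        e=q[:,1]-np.polyval(p,q[:,0]); k=abs(e)<.004; p=np.polyfit(q[k,0],q[k,1],1)
    print(n,p,len(q),k.sum(), 'y at .5',np.polyval(p,.5))
print('far right corner',onz(b,250.6,163.8,.008))
B=cloud(b)
# pins
for u,v,z in((323,201,.071),(331,233,.055)):
    k=B[v-6:v+7,u-6:u+7,2]>(z-.014); vv,uu=np.nonzero(k); print('pin',onz(b,u-6+uu.mean(),v-6+vv.mean(),z),k.sum(),uu.mean()+u-6,vv.mean()+v-6)
for u,v in((229.4,221),): print('fork hole',onz(b,u,v,.08+.0155*C33+.03*S33), dep(b,u,v))
print('lug', onz(b,229.4,228.2,.085))
P=B[135:160,205:245].reshape(-1,3); print('saddle',P[P[:,2]>.2].mean(0))
E
```

```text
L [-0.04931531  0.24024632] 32 29 y at .5 0.21558865876457664
R [-0.04377241  0.13108325] 32 32 y at .5 0.10919704513786177
far right corner [0.6911236  0.10256744 0.008     ]
pin [ 0.56055056 -0.11945888  0.071     ] 48 323.1041666666667 200.35416666666666
pin [ 0.46230293 -0.13935807  0.055     ] 45 329.9555555555556 233.13333333333333
fork hole [0.49637237 0.16051146 0.10933856] [0.49925628 0.16285248 0.08422886]
lug [0.47760672 0.16273882 0.085     ]
saddle [0.65860036 0.14619737 0.33647442]
```

```bash
python3 - <<'E'
from h import *
R,fh,fb=frames([.470,.163,.08],-.046,.04); Rt=R@np.diag([1,-1,-1.])
print(delta([.22,-.5,.36],Rt),delta([.40,-.2,.36],Rt),delta([.43,.05,.33],Rt),delta(fb+.15*R[:,2],Rt),fb)
E
```

```text
(array([  84.2,  -85.1, -129. ]), array([-0.089,  0.572,  0.297])) (array([ 335.2, -328.8, -128.8]), array([-0.089,  0.572,  0.297])) (array([ 428.4, -562.7,  -98.7]), array([-0.089,  0.572,  0.297])) (array([ 475.8, -668. ,  -13.6]), array([-0.089,  0.572,  0.297])) [0.53032041 0.1602233  0.11921401]
```

send_rows(steps="20 -20 -60 0 0 0 0; 50 -50 -110 0 0 0 0; 84 -85 -129 0 0.05 0.02 0; 125 -125 -129 -0.01 0.1 0.05 0; 167 -165 -129 -0.02 0.15 0.08 0; 209 -206 -129 -0.03 0.2 0.1 0; 251 -247 -129 -0.04 0.25 0.13 0; 293 -288 -129 -0.05 0.3 0.16 0; 335 -329 -129 -0.06 0.36 0.19 0; 355 -380 -125 -0.07 0.42 0.22 0")

```text
time: 1.5
tcp_pos: [0.4075, -0.1436, 0.3568]
tcp_rot: [[0.909, 0.032, 0.415], [0.038, -0.999, -0.007], [0.415, 0.022, -0.91]]
contact_force: [0.5, 0.3, -0.2]
gripper_width: 1.0
```

```bash
python3 - <<'E'
from h import *
R,fh,fb=frames([.470,.163,.08],-.046,.04); Rt=R@np.diag([1,-1,-1.])
s=manip.state();print(s['time'],s['tcp_pos'],s['joints'])
print(delta([.43,.05,.33],Rt),delta(fb+.15*R[:,2],Rt))
E
```

```text
1.5 [ 0.40747852 -0.14362181  0.35678128] [ 45.81685715 -11.40127008 -21.38257936 118.40739758 -17.56467386
  50.60214339 -55.29359344]
(array([  16.8, -193.3,   32.4]), array([-0.018,  0.148,  0.079])) (array([   2.9, -308.5,  116.7]), array([-0.018,  0.148,  0.079]))
```

send_rows(steps="5 -50 5 0 0.03 0.01 0; 10 -100 10 0 0.06 0.03 0; 14 -150 20 -0.01 0.09 0.05 0; 17 -193 32 -0.02 0.12 0.06 0; 12 -235 60 -0.02 0.148 0.079 0; 7 -270 90 -0.02 0.148 0.079 0; 3 -308 117 -0.018 0.148 0.079 0; 3 -308 117 -0.018 0.148 0.079 0; 3 -308 117 -0.018 0.148 0.079 0; 3 -308 117 -0.018 0.148 0.079 0")

```text
time: 2.75
tcp_pos: [0.4409, 0.1549, 0.2542]
tcp_rot: [[0.843, -0.035, 0.537], [-0.033, -0.999, -0.013], [0.537, -0.007, -0.843]]
contact_force: [0.7, 0.3, -0.8]
gripper_width: 0.996
```

```bash
python3 - <<'E'
from h import *
c=cap('wrist');f=c['frame'].copy()
R,fh,fb=frames([.470,.163,.08],-.046,.04)
s=manip.state();print(s['time'],s['tcp_pos'],s['joints'])
T=np.array(s['tcp_rot']);print(T.round(3).tolist(),(T.T@(-c['R'].T@c['t'].ravel()-s['tcp_pos'])).round(4))
cv2.imwrite('pics/w1.png',f); print(proj(c,[fh,fb,[.470,.163,.08]]))
E
```

```text
2.8 [0.4406127  0.15439218 0.25420151] [  36.49873998   -2.66712462  -72.58783852  129.50256504   35.70301586
   29.75165204 -157.08606642]
[[0.843, -0.04, 0.537], [-0.039, -0.999, -0.014], [0.537, -0.009, -0.844]] [ 0.068  -0.0013 -0.1422]
[[271.85518606 228.88091289]
 [272.38169798 191.39174047]
 [272.44893009 261.5151972 ]]
```

View pics/w1.png

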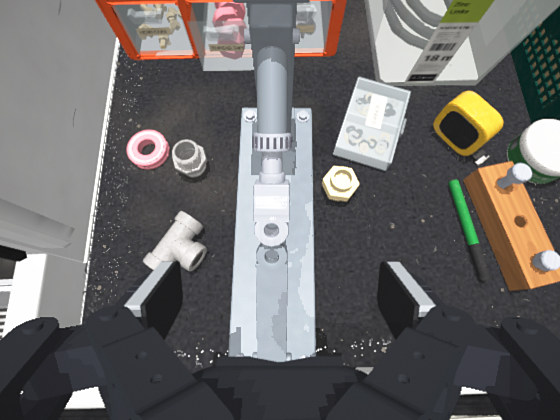

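The wrist view shows the fork hole at (271,232), the lug hole at (272,256) and the fork body between rows ~185 and 218, centred laterally. Joints 3 and 7 are at their limits, so I'll use the equivalent half-turned grasp, turning about tool −z.

send_rows(steps="0 0 -5 0 0 -0.17 0; 0 0 -10 0 0 -0.34 0; 0 0 -10 0 0 -0.51 0; 0 0 -10 0 0 -0.68 0; 0 0 -10 0 0 -0.85 0; 0 0 -10 0 0 -1.02 0; 0 0 -10 0 0 -1.19 0; 0 0 -10 0 0 -1.36 0; 0 0 -10 0 0 -1.53 0; 0 0 -10 0 0 -1.7 0")

```text
time: 4.05
tcp_pos: [0.4355, 0.1529, 0.2636]
tcp_rot: [[-0.068, 0.84, 0.538], [0.996, 0.092, -0.017], [-0.064, 0.535, -0.843]]
contact_force: [0.5, 0.2, -0.7]
gripper_width: 1.0
```

```bash
python3 - <<'E'
from h import *
c=cap('wrist')
s=manip.state();print(s['time'],s['tcp_pos'],s['joints'])
R,fh,fb=frames([.470,.163,.08],-.046,.04); Rt=R@np.diag([-1,1,-1.])
print(delta(fb+.15*R[:,2],Rt))
cv2.imwrite('pics/w2.png',c['frame'])
E
```

```text
4.1 [0.43551643 0.15293121 0.26360088] [ 18.3253929   -4.55881585 -55.66049344 129.66432754  33.00028218
  31.33162835 -57.82744317]
(array([11.3,  2.3, 22.6]), array([ 1.000e-03, -1.200e-02, -1.431e+00]))
```

send_rows(steps="2 1 5 0 0 -0.16 0; 4 1 10 0 0 -0.32 0; 6 2 15 0 0 -0.48 0; 8 2 20 0 0 -0.64 0; 11 2 22 0 0 -0.8 0; 11 2 22 0 0 -0.96 0; 11 2 22 0 0 -1.12 0; 11 2 22 0 0 -1.28 0; 11 2 22 0 -0.01 -1.43 0; 11 2 22 0 -0.01 -1.43 0")

```text
time: 5.35
tcp_pos: [0.4483, 0.1639, 0.2453]
tcp_rot: [[-0.837, 0.058, 0.544], [0.055, 0.998, -0.023], [-0.544, 0.01, -0.839]]
contact_force: [0.5, 0.4, 0.4]
gripper_width: 1.0
```

```bash
python3 - <<'E'
from h import *
c=cap('wrist')
s=manip.state();print(s['time'],s['tcp_pos'],s['joints'])
R,fh,fb=frames([.470,.163,.08],-.046,.04)
p=proj(c,[fh,fb,[.470,.163,.08]]);print(p)
cv2.imwrite('pics/w3.png',c['frame'])
E
```

```text
5.4 [0.44842137 0.16402767 0.24526691] [ 15.02878154   1.04391843 -57.39219787 129.87339551  45.93482803
  33.44524116   8.6892985 ]
[[277.74432132 163.35103846]
 [278.41790819 196.38120723]
 [276.94109249 114.22734704]]
```

View pics/w3.png

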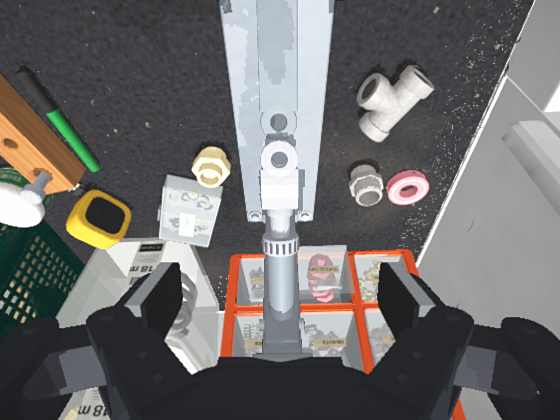

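The view shows the fork hole at about (279,158), the lug hole at about (279,122) and the ring at rows ~240.

```bash
python3 - <<'E'
from h import *
c=cap('wrist');g=cv2.cvtColor(c['frame'],cv2.COLOR_BGR2GRAY).astype(int)
print(g[146:172:1,279].tolist()); print(g[158,262:298].tolist()); print(g[108:138,279].tolist()); print(g[122,258:300].tolist()); print('down',g[170:250:2,279].tolist()); print(g[195,250:310].tolist())
def hole(u,v,thr,r=14):
    m=(g[v-r:v+r+1,u-r:u+r+1]<thr).astype(np.uint8); n,l,st,ce=cv2.connectedComponentsWithStats(m); k=l[r,r]; return ce[k]+[u-r,v-r],st[k]
print(hole(279,158,190),)
yaw=-.046
def solve(lp,fp):
    L=onz(c,*lp,.08+.006*C33); R,fh,_=frames([0,0,0],yaw)
    lug=L-.006*R[:,2]; o,d=ray(c,*fp); n=R[:,2]; F=o+d*(n@(lug+.0155*n-o))/(n@d); q=R.T@(F-lug); return lug,F,q
print(solve((279,122),(279,158.5)))
E
```

```text
[246, 247, 246, 253, 255, 208, 145, 145, 148, 147, 146, 147, 147, 146, 147, 147, 145, 136, 156, 174, 153, 145, 232, 247, 255, 255]
[247, 246, 245, 245, 245, 247, 248, 249, 232, 130, 129, 145, 146, 146, 146, 145, 146, 147, 147, 147, 145, 146, 147, 136, 135, 199, 250, 247, 244, 245, 247, 248, 248, 248, 247, 218]
[218, 218, 219, 226, 231, 190, 145, 141, 143, 143, 144, 145, 145, 144, 144, 145, 145, 146, 146, 147, 146, 131, 133, 151, 160, 147, 138, 136, 135, 135]
[201, 198, 161, 206, 216, 217, 215, 217, 218, 218, 221, 216, 119, 113, 117, 116, 117, 146, 146, 145, 145, 144, 145, 144, 146, 146, 147, 142, 119, 211, 219, 217, 216, 217, 216, 217, 218, 210, 172, 224, 224, 222]
down [255, 255, 255, 253, 245, 246, 245, 249, 255, 255, 255, 254, 254, 251, 251, 249, 249, 249, 249, 247, 238, 239, 241, 248, 248, 248, 248, 248, 248, 248, 252, 196, 167, 170, 143, 129, 235, 241, 250, 252]
[204, 205, 204, 207, 206, 207, 206, 208, 209, 185, 134, 252, 252, 255, 254, 253, 255, 255, 255, 254, 254, 254, 254, 255, 255, 255, 254, 254, 253, 253, 254, 254, 254, 254, 255, 254, 254, 254, 254, 255, 255, 249, 248, 248, 251, 255, 255, 255, 171, 147, 150, 147, 154, 233, 230, 227, 226, 226, 224, 223]
(array([278.7260274, 159.456621 ]), array([  6,   8,  17,  16, 219], dtype=int32))
(array([0.47785055, 0.16450711, 0.08      ]), array([0.49450113, 0.16317465, 0.109323  ]), array([ 0.02997142, -0.00056539,  0.0155    ]))
```

```bash
cat >> h.py <<'E'
LUG=np.array([.478,.1645,.08]);YAW=-.046
E
python3 - <<'E'
from h import *
R,fh,fb=frames(LUG,YAW,.0297); Rt=R@np.diag([-1,1,-1.])
print(delta(fb-.012*R[:,2],Rt))
E
```

```text
(array([  3.5,   1.3, 166.6]), array([ 0.002, -0.   , -0.017]))
```

send_rows(steps="3 1 40 0 0 -0.017 0; 3.5 1.3 80 0 0 -0.017 0; 3.5 1.3 115 0 0 -0.017 0; 3.5 1.3 140 0 0 -0.017 0; 3.5 1.3 155 0 0 -0.017 0; 3.5 1.3 166 0 0 -0.017 0; 3.5 1.3 166 0 0 -0.017 0.3; 3.5 1.3 166 0 0 -0.017 0.6; 3.5 1.3 166 0 0 -0.017 0.8; 3.5 1.3 166 0 0 -0.017 0.8")

```text
time: 6.7
tcp_pos: [0.5359, 0.1602, 0.1044]
tcp_rot: [[-0.838, 0.042, 0.545], [0.033, 0.999, -0.026], [-0.545, -0.004, -0.838]]
contact_force: [-5.0, -6.6, 7.7]
gripper_width: 0.38
```

```bash
python3 - <<'E'
from h import *
R,fh,fb=frames(LUG,YAW,.0297)
c=cap('wrist');s=manip.state();print(s['time'],s['gripper_width'],s['contact_force'],(R.T@(s['tcp_pos']-fb))*1000,s['joints'])
cv2.imwrite('pics/w4.png',c['frame'])
E
```

```text
6.75 0.3752972237762747 [-4.96319017 -6.54449108  7.91054493] [  0.29045539  -1.67119115 -11.15342614] [  3.49411637  27.31147983 -48.0596061  131.77999161  91.94269632
  39.94779951 -30.17557692]
```

View pics/w4.png

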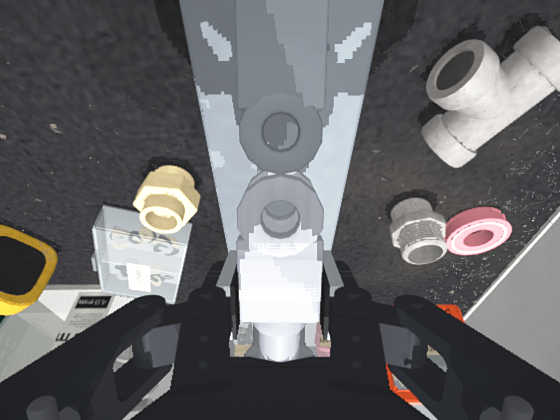

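The fork body is gripped between the pads (opening 32 mm), with its hole at (279,215) and the lug hole at (281,130). Now I'll pull it down.

send_rows(steps="4 0 0 0 0 0 0.8; 8 0 0 0 0 0 0.8; 12 0 0 0 0 0 0.8; 16 0 0 0 0 0 0.8; 20 0 0 0 0 0 0.8; 24 0 0 0 0 0 0.8; 27 0 0 0 0 0 0.8; 29 0 0 0 0 0 0.8; 31 0 0 0 0 0 0.8; 32 0 0 0 0 0 0.8")

```text
time: 8.0
tcp_pos: [0.51, 0.1614, 0.0876]
tcp_rot: [[-0.837, 0.042, 0.546], [0.034, 0.999, -0.026], [-0.547, -0.003, -0.837]]
contact_force: [-1.8, -5.1, 10.0]
gripper_width: 0.38
```

```bash
python3 - <<'E'
from h import *
R,fh,fb=frames(LUG,YAW,0)
c=cap('wrist');s=manip.state();print(s['time'],s['gripper_width'],R.T@np.array(s['contact_force']),(R.T@(s['tcp_pos']-fb))*1000)
g=cv2.cvtColor(c['frame'],cv2.COLOR_BGR2GRAY)
cv2.imwrite('pics/w5.png',c['frame'][60:320,160:400].repeat(2,0).repeat(2,1))
E
```

```text
8.05 0.3772896995166927 [ 4.08088097 -6.70512556  8.43612885] [ -0.98635443  -1.62745222 -11.14806652]
```

View pics/w5.png

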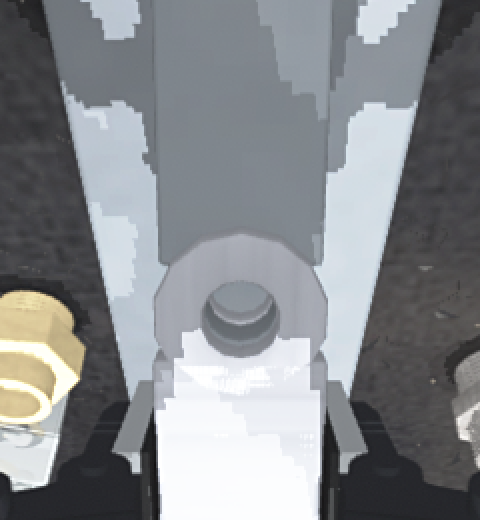

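The holes almost line up, but the force is only that of friction, so I'll pull on to the stop.

send_rows(steps="0.5 0 0 0 0 0 0.8; 1 0 0 0 0 0 0.8; 1.5 0 0 0 0 0 0.8; 2 0 0 0 0 0 0.8; 2.5 0 0 0 0 0 0.8; 3 0 0 0 0 0 0.8; 3.5 0 0 0 0 0 0.8; 4 0 0 0 0 0 0.8; 4 0 0 0 0 0 0.8; 4 0 0 0 0 0 0.8")

```text
time: 9.3
tcp_pos: [0.51, 0.1614, 0.0876]
tcp_rot: [[-0.833, 0.045, 0.552], [0.035, 0.999, -0.027], [-0.552, -0.003, -0.834]]
contact_force: [7.8, -8.5, 16.6]
gripper_width: 0.373
```

```bash
python3 - <<'E'
from h import *
R,fh,fb=frames(LUG,YAW,0)
s=manip.state();print(s['time'],s['gripper_width'],R.T@np.array(s['contact_force']),(R.T@(s['tcp_pos']-fb))*1000)
E
```

```text
9.3 0.37273510271274474 [15.84830532 -8.15409674  9.44536688] [ -0.93424265  -1.63963132 -11.15368282]
```

The TCP doesn't move for another 4 mm of command and the axial force has risen to 16 N, so the stay is on its stop. I'll release and retreat.

send_rows(steps="2 0 0 0 0 0 0.5; 1 0 0 0 0 0 0.2; 1 0 0 0 0 0 0; 1 0 0 0 0 0 0; 1 0 -20 0 0 0 0; 1 0 -60 0 0 0 0; 1 0 -100 0 0 0 0; 1 0 -120 0 0 0 0; 1 0 -120 0 0 0 0; 1 0 -120 0 0 0 0")

```text
time: 10.55
tcp_pos: [0.44, 0.1658, 0.1839]
tcp_rot: [[-0.838, 0.039, 0.544], [0.031, 0.999, -0.023], [-0.544, -0.002, -0.839]]
contact_force: [-0.4, 0.2, -0.1]
gripper_width: 1.002
```

```bash
python3 - <<'E'
from h import *
c=cap('wrist');s=manip.state();print(s['time'],s['contact_force'],s['tcp_pos'],s['joints'])
R,fh,fb=frames(LUG,YAW,0); p=proj(c,[fh,fb])
print('pred fh',p)
g=cv2.cvtColor(c['frame'],cv2.COLOR_BGR2GRAY)
cv2.imwrite('pics/w6.png',cv2.resize(c['frame'][100:260,200:360],None,fx=3.5,fy=3.5,interpolation=cv2.INTER_NEAREST))
# pins estimate from wrist/top
b=cap('top');B=cloud(b)
for u,v,z,t in((323,200,.071,.055),(330,233,.055,.045)):
    k=(B[v-7:v+8,u-7:u+8,2]>t).astype(np.uint8); vv,uu=np.nonzero(k); print('pin',onz(b,u-7+uu.mean(),v-7+vv.mean(),z),k.sum())
# block holes / block corner estimate via bright disk in gray in scene
a=cap('scene')
print('scene proj pins',proj(a,[[.5605,-.1195,.071],[.4623,-.139,.055]]))
cv2.imwrite('pics/s6.png',cv2.resize(a['frame'][160:230,270:370],None,fx=5,fy=5,interpolation=cv2.INTER_CUBIC))
m=np.hstack([cv2.resize(cv2.imread('pics/w6.png'),(400,400)),cv2.resize(cv2.imread('pics/s6.png'),(400,280)).repeat(1,0) if 0 else cv2.copyMakeBorder(cv2.resize(cv2.imread('pics/s6.png'),(400,280)),0,120,0,0,cv2.BORDER_CONSTANT)])
cv2.imwrite('pics/m6.png',m)
E
```

```text
10.6 [-0.10966345  0.21567587  0.59879821] [0.43982349 0.16579151 0.18355694] [  6.83482509   9.29925365 -56.00690593 135.82918723  67.3186727
  35.22033454 -15.5366327 ]
pred fh [[279.03612822 180.7095917 ]
 [278.74985807 217.15221876]]
pin [ 0.55994655 -0.1195609   0.071     ] 49
pin [ 0.46292756 -0.13866402  0.055     ] 43
scene proj pins [[307.92604972 175.28146285]
 [340.99836049 197.22820084]]
```

View pics/m6.png

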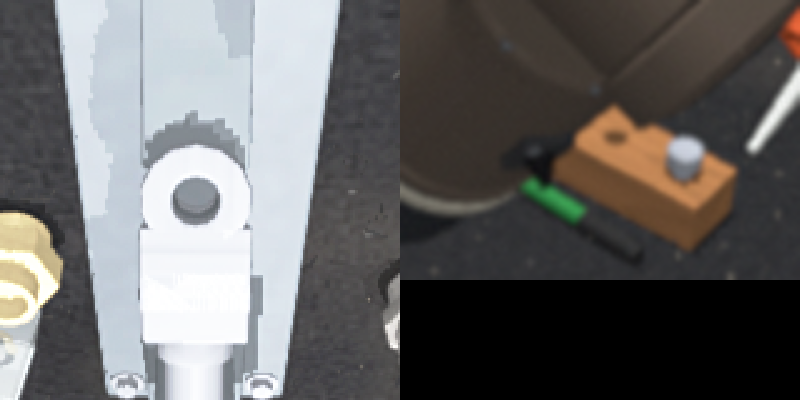

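The fork hole in the crop maps to (278.4,180.4) against a prediction of (279.0,180.7), so the fork sits at its stop. From the grip, the true centre is about 1.6 mm towards −y. Next is the pin.

```bash
python3 - <<'E'
from h import *
R,_,_=frames(LUG,YAW,0);Rt=R@np.diag([-1,1,-1.])
ex=np.array([np.cos(YAW),np.sin(YAW),0]);ey=np.array([-np.sin(YAW),np.cos(YAW),0])
V=np.c_[-ex,ey,[0,0,-1.]]
print(delta([.46,.06,.27],Rt),delta([.55,-.119,.18],V))
E
```

```text
(array([ -67.4, -105.2,  -59.4]), array([ 0.003, -0.002,  0.007])) (array([ -99.7, -280.5,   69. ]), array([0.001, 0.574, 0.008]))
```

send_rows(steps="-25 -30 -45 0 0.05 0 0; -60 -80 -60 0 0.12 0 0; -75 -125 -55 0 0.2 0 0.2; -85 -165 -40 0 0.28 0 0.3; -92 -205 -10 0 0.36 0 0.4; -97 -240 20 0 0.44 0 0.4; -100 -265 45 0 0.51 0 0.4; -100 -280 69 0 0.574 0.01 0.4; -100 -280 69 0 0.574 0.01 0.4; -100 -280 69 0 0.574 0.01 0.4")

```text
time: 11.95
tcp_pos: [0.5501, -0.1173, 0.1803]
tcp_rot: [[-0.999, 0.047, 0.0], [0.047, 0.999, 0.003], [0.0, 0.003, -1.0]]
contact_force: [-0.3, 0.5, 0.4]
gripper_width: 0.601
```

```bash
python3 - <<'E'
from h import *
c=cap('wrist');s=manip.state();print(s['time'],s['gripper_width'],s['tcp_pos'],s['joints'])
print(proj(c,[[.560,-.1195,.071],[.463,-.1387,.055]]))
cv2.imwrite('pics/w7.png',c['frame'])
E
```

```text
12.0 0.6009132731534758 [ 0.55008128 -0.11690319  0.18118673] [ 35.92733887  27.56690088 -41.05681066 100.25137543  20.46069392
  59.82869264  75.02631158]
[[275.90744982 219.65854977]
 [244.93856911  94.47707335]]
```

View pics/w7.png

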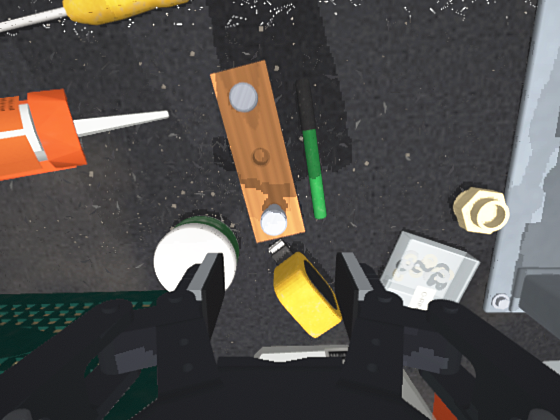

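The pin head is at (274,220), with the tin (195,260) and tape measure (310,295) behind it, both lower than or clear of the jaws. I'll check the depth, then descend.

```bash
python3 - <<'E'
from h import *
c=cap('wrist');g=cv2.cvtColor(c['frame'],cv2.COLOR_BGR2GRAY);C=cloud(c)
for (u,v) in((274,220),(243,97)): print(np.median(C[v-4:v+5,u-4:u+5].reshape(-1,3),0))
k=C[205:236,258:290,2]>.062; vv,uu=np.nonzero(k); ctr=(258+uu.mean(),205+vv.mean()); print('disc',ctr,k.sum(),uu.max()-uu.min(),vv.max()-vv.min())
p=onz(c,*ctr,.071); print(p)
ex=np.array([np.cos(YAW),np.sin(YAW),0]);ey=np.array([-np.sin(YAW),np.cos(YAW),0]); V=np.c_[-ex,ey,[0,0,-1.]]
q=p-.0016*ey; q[2]=.060; print(q,delta(q,V))
E
```

```text
[ 0.56084795 -0.12079717  0.0707699 ]
[ 0.46497335 -0.14022584  0.05520666]
disc (np.float64(272.97861842105266), np.float64(220.49013157894737)) 608 28 27
[ 0.56107448 -0.12161357  0.071     ]
[ 0.56100091 -0.12321188  0.06      ] (array([-10.8,  -6. , 121.8]), array([0.001, 0.002, 0.   ]))
```

send_rows(steps="-11 -5.5 40 0 0 0 0.4; -11 -5.5 80 0 0 0 0.4; -11 -5.5 105 0 0 0 0.4; -11 -5.5 115 0 0 0 0.4; -11 -5.5 121 0 0 0 0.4; -11 -5.5 122 0 0 0 0.4; -11 -5.5 122 0 0 0 0.6; -11 -5.5 122 0 0 0 0.75; -11 -5.5 122 0 0 0 0.9; -11 -5.5 122 0 0 0 0.9")

```text
time: 13.3
tcp_pos: [0.5621, -0.1241, 0.0602]
tcp_rot: [[-0.999, 0.048, 0.003], [0.048, 0.999, 0.001], [-0.003, 0.001, -1.0]]
contact_force: [0.2, -0.3, 6.2]
gripper_width: 0.225
```

send_rows(steps="0 0 -5 0 0 0 0.9; 0 0 -10 0 0 0 0.9; 0 0 -15 0 0 0 0.9; 0 0 -20 0 0 0 0.9; 0 0 -26 0 0 0 0.9; 0 0 -40 0 0 0 0.9; 0 0 -70 0 0 0 0.9; 0 0 -100 0 0 0 0.9; 0 0 -100 0 0 0 0.9; 0 0 -100 0 0 0 0.9")

```text
time: 14.55
tcp_pos: [0.5609, -0.1244, 0.1593]
tcp_rot: [[-0.999, 0.048, 0.002], [0.048, 0.999, 0.001], [-0.001, 0.001, -1.0]]
contact_force: [-0.4, 1.8, -1.6]
gripper_width: 0.221
```

```bash
python3 - <<'E'
from h import *
c=cap('wrist');s=manip.state();print(s['time'],s['gripper_width'],s['contact_force'],s['tcp_pos'],s['joints'])
T=np.array(s['tcp_rot']); 
for z in(0,-.005,.005,.048): print(z,proj(c,[np.array(s['tcp_pos'])+T@[0,0,z]]))
cv2.imwrite('pics/w8.png',cv2.resize(c['frame'][200:380,170:390],None,fx=3,fy=3,interpolation=cv2.INTER_CUBIC))
E
```

```text
14.6 0.2196037730920642 [-0.15744286  0.80899132 -0.47315389] [ 0.56061352 -0.12433803  0.15879806] [ 35.24161864  29.897547   -40.02534541 100.06821813  22.09625599
  58.12765614  74.36397901]
0 [[278.02155776 265.72110881]]
-0.005 [[277.98372587 270.37684228]]
0.005 [[278.05713309 261.34394163]]
0.048 [[278.29331437 232.30553684]]
```

View pics/w8.png

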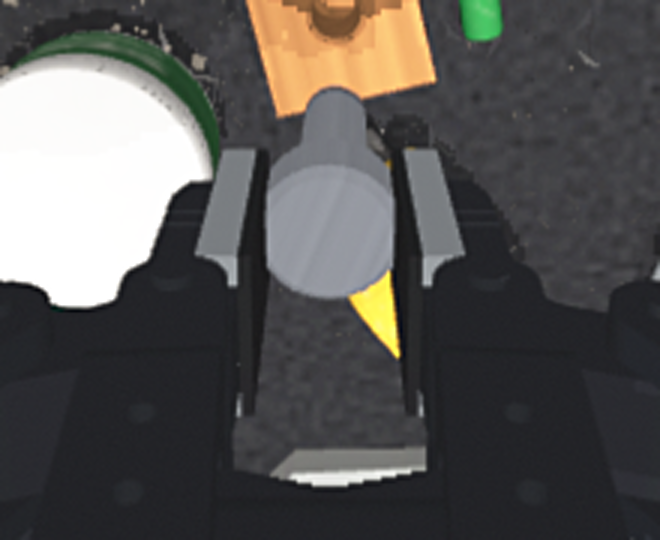

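The pin is gripped by the head, centred (head top at crop (330,231), predicted (324,229)), with the shank pointing straight down. Next I'll carry it over to the fork.

```bash
cat >> h.py <<'E'
R0,FH,FB=frames(LUG,YAW,0); FH=FH-.0016*R0[:,1]; RT=R0@np.diag([-1,1,-1.])
E
python3 - <<'E'
from h import *
print(delta([.50,.0,.26],RT),delta(FH+.085*R0[:,2],RT),FH+.085*R0[:,2])
E
```

```text
(array([  66.4,  121.4, -101.1]), array([ 0.001, -0.575, -0.002])) (array([151. , 282.9,  -5.2]), array([ 0.001, -0.575, -0.002])) [0.4232481  0.16541867 0.16428639]
```

send_rows(steps="10 15 -40 0 -0.03 0 0.9; 30 50 -75 0 -0.1 0 0.9; 50 90 -98 0 -0.17 0 0.9; 70 130 -98 0 -0.24 0 0.9; 90 170 -85 0 -0.31 0 0.9; 110 205 -65 0 -0.38 0 0.9; 130 240 -45 0 -0.45 0 0.9; 142 265 -25 0 -0.52 0 0.9; 151 283 -10 0 -0.575 0 0.9; 151 283 -5 0 -0.575 0 0.9")

```text
time: 15.85
tcp_pos: [0.4253, 0.1561, 0.1681]
tcp_rot: [[-0.848, 0.055, 0.527], [0.04, 0.998, -0.039], [-0.528, -0.011, -0.849]]
contact_force: [1.7, -0.7, -0.1]
gripper_width: 0.218
```

```bash
python3 - <<'E'
from h import *
print(delta(FH+.085*R0[:,2],RT))
c=cap('wrist');s=manip.state();print(s['time'],s['gripper_width'],s['contact_force'],s['joints'])
d=delta(FH+.06*R0[:,2],RT);print(d)
print(proj(c,[FH, FH+.0016*R0[:,1], np.array(s['tcp_pos'])+np.array(s['tcp_rot'])@[0,0,.049]]))
cv2.imwrite('pics/w9.png',cv2.resize(c['frame'][120:300,180:380],None,fx=3,fy=3,interpolation=cv2.INTER_CUBIC))
E
```

```text
(array([4.1, 9.3, 1.7]), array([-0.014, -0.02 , -0.001]))
15.9 0.22423867470522094 [-2.81387433  1.60829432 -2.93331917] [  1.37464827   9.28949918 -51.49315986 138.19101001  68.44313413
  34.654928   -19.69846394]
(array([ 1.7,  7.3, 26.4]), array([-0.01 , -0.019, -0.006]))
[[293.08256614 212.37637343]
 [295.29754054 212.38019902]
 [282.32397914 229.65728828]]
```

View pics/w9.png

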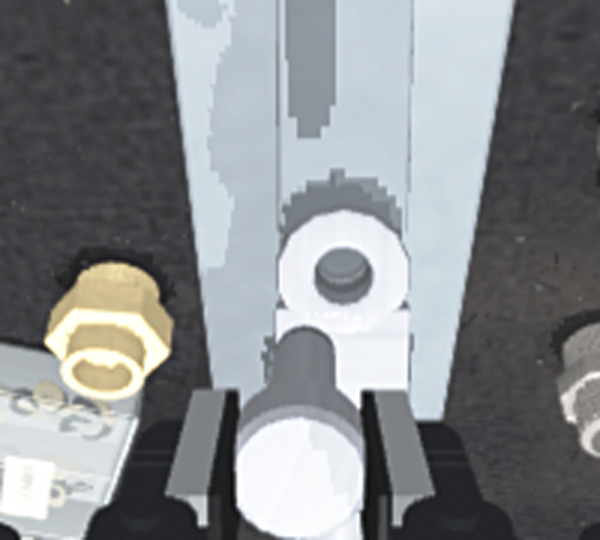

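The arm was still settling, since the command already lies on the hole axis. I'll advance 22 mm and settle.

send_rows(steps="0 0 0 0 0 0 0.9; 0 0 0 0 0 0 0.9; 0 0 5 0 0 0 0.9; 0 0 10 0 0 0 0.9; 0 0 15 0 0 0 0.9; 0 0 19 0 0 0 0.9; 0 0 22 0 0 0 0.9; 0 0 22 0 0 0 0.9; 0 0 22 0 0 0 0.9; 0 0 22 0 0 0 0.9")

```text
time: 17.15
tcp_pos: [0.4376, 0.1548, 0.1504]
tcp_rot: [[-0.848, 0.055, 0.526], [0.041, 0.998, -0.039], [-0.528, -0.012, -0.849]]
contact_force: [-1.1, -0.4, -0.4]
gripper_width: 0.222
```

```bash
python3 - <<'E'
from h import *
c=cap('wrist');s=manip.state();print(s['time'],s['gripper_width'],s['contact_force'],s['dq'])
print(delta(FH+.063*R0[:,2],RT))
print(proj(c,[FH, FH+.0016*R0[:,1], np.array(s['tcp_pos'])+np.array(s['tcp_rot'])@[0,0,.049]]))
cv2.imwrite('pics/w10.png',cv2.resize(c['frame'][140:290,200:360],None,fx=3.5,fy=3.5,interpolation=cv2.INTER_CUBIC))
E
```

```text
17.2 0.2219433051815288 [-0.03076984 -0.18836706  0.14130313] [-0.04869746  0.00741287  0.05447816 -0.033073    0.0274775   0.04911097
 -0.02898607]
(array([ 4.9, 10. ,  2.2]), array([-0.015, -0.02 , -0.002]))
[[294.96450225 219.53294825]
 [297.39466568 219.53723685]
 [278.29828459 232.84859661]]
```

View pics/w10.png

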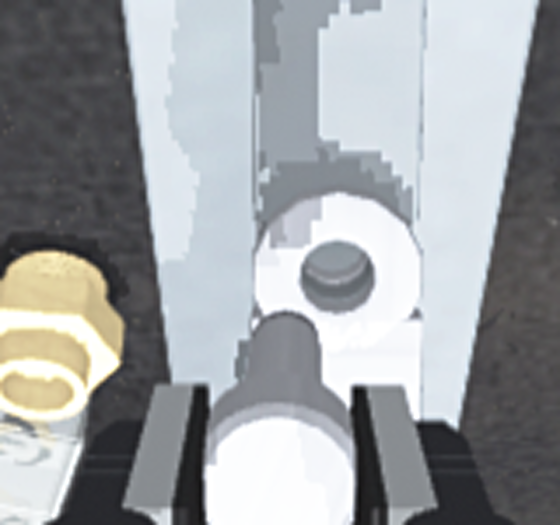

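The hole is at crop (337,276), i.e. pixel (296.3,218.9), and the pin tip at about crop (287,325). The tool still needs to move about +5 mm in x and +9 mm in y. That was my last picture to view, so from here I go by numbers.

send_rows(steps="2 4 1 -0.007 -0.01 0 0.9; 4 8 2 -0.015 -0.02 0 0.9; 4.9 9.2 2 -0.015 -0.02 -0.002 0.9; 4.9 9.2 2 -0.015 -0.02 -0.002 0.9; 4.9 9.2 4 -0.015 -0.02 -0.002 0.9; 4.9 9.2 6 -0.015 -0.02 -0.002 0.9; 4.9 9.2 8 -0.015 -0.02 -0.002 0.9; 4.9 9.2 8 -0.015 -0.02 -0.002 0.9; 4.9 9.2 8 -0.015 -0.02 -0.002 0.9; 4.9 9.2 8 -0.015 -0.02 -0.002 0.9")

```text
time: 18.45
tcp_pos: [0.4382, 0.1638, 0.1408]
tcp_rot: [[-0.838, 0.046, 0.544], [0.038, 0.999, -0.025], [-0.544, -0.0, -0.839]]
contact_force: [-0.3, 0.1, -0.4]
gripper_width: 0.22
```

```bash
cat > m.py <<'E'
from h import *
c=cap('wrist');s=manip.state();print(s['time'],s['gripper_width'],R0.T@np.array(s['contact_force']))
print(delta(FH+.057*R0[:,2],RT))
T=np.array(s['tcp_rot'])
print(proj(c,[FH, FH+.0016*R0[:,1]]),[proj(c,[np.array(s['tcp_pos'])+T@[0,0,z]]).round(1)[0].tolist() for z in(-.011,0,.02,.035,.049)])
g=cv2.cvtColor(c['frame'],cv2.COLOR_BGR2GRAY)
for v in range(190,290,4): print(v,''.join(chr(48+x//26) for x in g[v,240:320]))
E
python3 m.py
```

```text
18.5 0.21974675642410543 [-0.94636397  0.4331531   0.2953725 ]
(array([-0.2,  0.9,  0.1]), array([-0., -0.,  0.]))
[[279.80200482 228.9827563 ]
 [282.30901289 228.98134549]] [[278.0, 278.0], [278.1, 267.2], [278.2, 251.0], [278.3, 240.9], [278.4, 232.9]]
190 88888888888888886787777777778888855555666666666666688888888888888788888888888888
194 88888888888888876787777788855555555555555555555566666667778888888788888888888888
198 88888888887877886777775555555555555555555555555555556666667778888788888888888888
202 88888888877778888785555555555555555555555555555555555555555667778788888888888888
206 88888888888888788785555555555577866666777877777777776555555666668788888888888888
210 88888888888888888555555568899999966666666666777777789999975555568788888888888888
214 88888888888888888864699999999999966666666666677778889999999998569988888888888888
218 88888888877788887669999999999999999965555555566789999999999999986888888888888888
222 88888888888888886999999999999998555555655565665545799999999999999878888888888888
226 8888888888888888799999999999996334565555555555665434899999999999998888888888
[... 579 characters left out ...]
51111455555555556998
258 88555555555555211112555555566777666666677666666666666555555521111255555555555699
262 15555555555552111114567777789999999999999999999999977777765541111125555555555552
266 55555555555531111136777999999999999999999999999999999999777762111113555555555555
270 55555555555411111146999999999999999999999999999999999999999863111111355555555555
274 55555555554111111148999999999999999999999999999999999999999963111111255555555555
278 55555555552111111138999999999999999999999999999999999999999973111111125555555555
282 55555555531111111138999999999999999999999999999999999999999972111111113555555555
286 45678888832332111127999999999999999999999999999999999999999962011111112776677654
```

The shank (col 281.2), hole (281) and ear (281) are aligned laterally, and along the stay the offset is about 0.2 mm. Inserting.

send_rows(steps="0 0 3 0 0 0 0.9; 0 0 6 0 0 0 0.9; 0 0 9 0 0 0 0.9; 0 0 12 0 0 0 0.9; 0 0 15 0 0 0 0.9; 0 0 18 0 0 0 0.9; 0 0 21 0 0 0 0.9; 0 0 24 0 0 0 0.9; 0 0 25 0 0 0 0.9; 0 0 25 0 0 0 0.9")

```text
time: 19.75
tcp_pos: [0.4518, 0.1632, 0.1197]
tcp_rot: [[-0.838, 0.046, 0.544], [0.038, 0.999, -0.025], [-0.544, -0.0, -0.839]]
contact_force: [-0.6, 0.1, -1.2]
gripper_width: 0.224
```

```bash
sed -i 's/^for v.*$//' m.py; python3 m.py
```

```text
19.8 0.21779431672979188 [-0.32136398  0.42046793  0.32121078]
(array([ -0.3,   0.9, -24.9]), array([-0., -0.,  0.]))
[[279.92387419 243.30506675]
 [282.75648812 243.30344243]] [[278.1, 278.1], [278.2, 267.3], [278.3, 251.1], [278.4, 241.0], [278.4, 233.0]]
```

It goes in freely, with no contact force. On.

send_rows(steps="0 0 3 0 0 0 0.9; 0 0 6 0 0 0 0.9; 0 0 9 0 0 0 0.9; 0 0 12 0 0 0 0.9; 0 0 15 0 0 0 0.9; 0 0 18 0 0 0 0.9; 0 0 21 0 0 0 0.9; 0 0 24 0 0 0 0.9; 0 0 27 0 0 0 0.9; 0 0 28 0 0 0 0.9")

```text
time: 21.05
tcp_pos: [0.467, 0.1625, 0.0961]
tcp_rot: [[-0.838, 0.046, 0.544], [0.038, 0.999, -0.025], [-0.544, -0.0, -0.839]]
contact_force: [-0.5, 0.4, -1.4]
gripper_width: 0.221
```

```bash
python3 m.py
```

```text
21.1 0.2223262566901343 [-0.98911118  0.66397638 -0.87637735]
(array([ -0.3,   0.9, -53.1]), array([-0., -0.,  0.]))
[[279.96402855 264.43840607]
 [283.27931189 264.43628606]] [[278.0, 278.0], [278.1, 267.3], [278.2, 251.0], [278.3, 241.0], [278.4, 232.9]]
```

send_rows(steps="0 0 0.5 0 0 0 0.9; 0 0 1 0 0 0 0.9; 0 0 1.5 0 0 0 0.9; 0 0 2 0 0 0 0.9; 0 0 2.5 0 0 0 0.9; 0 0 3 0 0 0 0.9; 0 0 3.5 0 0 0 0.9; 0 0 4 0 0 0 0.9; 0 0 4 0 0 0 0.9; 0 0 4 0 0 0 0.9")

```text
time: 22.35
tcp_pos: [0.4684, 0.1626, 0.0941]
tcp_rot: [[-0.837, 0.044, 0.546], [0.036, 0.999, -0.025], [-0.546, -0.001, -0.838]]
contact_force: [-20.0, -3.6, 29.7]
gripper_width: 0.222
```

```bash
python3 m.py
```

```text
22.4 0.21813964371531616 [-1.85664383 -3.80135043 36.44724155]
(array([ -0.4,   0.7, -55.5]), array([0.   , 0.002, 0.002]))
[[279.63635045 266.45087655]
 [283.00202861 266.45442501]] [[278.1, 277.9], [278.2, 267.2], [278.3, 250.9], [278.4, 240.9], [278.5, 232.8]]
```

Contact came at 1.5 mm, where the home position was expected, with 36 N. I'll ease off, release and retreat.

send_rows(steps="0 0 -1 0 0 0 0.9; 0 0 -1 0 0 0 0.6; 0 0 -1 0 0 0 0.5; 0 0 -1.5 0 0 0 0.5; 0 0 -1.5 0 0 0 0.5; 0 0 -10 0 0 0 0.5; 0 0 -25 0 0 0 0.5; 0 0 -45 0 0 0 0.5; 0 0 -60 0 0 0 0.5; 0 0 -60 0 0 0 0.5")

```text
time: 23.65
tcp_pos: [0.4366, 0.1642, 0.1446]
tcp_rot: [[-0.837, 0.045, 0.546], [0.038, 0.999, -0.024], [-0.547, 0.0, -0.837]]
contact_force: [-0.7, -0.1, 0.6]
gripper_width: 0.501
```

```bash
python3 m.py; cat > k.py <<'E'
from h import *
# head top plane height above ear (fork) along Z, from wrist depth
c=cap('wrist');C=cloud(c).reshape(-1,3);q=(C-FH)@R0*1000
r=np.hypot(q[:,0],q[:,1])
h=q[(r<12)&(q[:,2]>-3)&(q[:,2]<40)]; t=h[h[:,2]>7]
b=q[(abs(q[:,0]-30)<8)&(abs(q[:,1])<10)&(abs(q[:,2])<15)]
e=q[(r>13)&(r<16)&(abs(q[:,2])<9)&(q[:,0]<5)]
print('head top z',np.median(t[:,2]),len(t),'ctr',(t[:,:2].max(0)+t[:,:2].min(0))/2,'body top',np.median(b[:,2]),len(b),'ear',np.median(e[:,2]),len(e))
A=np.c_[t[:,:2],np.ones(len(t))];print('tilt',np.linalg.lstsq(A,t[:,2],rcond=None)[0])
E
python3 k.py
```

```text
23.7 0.5002917706295459 [ 0.11000384  0.08263576 -0.63536647]
(array([0.3, 0.8, 3.5]), array([0.   , 0.002, 0.   ]))
[[279.27779909 225.74856278]
 [281.74203993 225.74673175]] [[277.5, 277.0], [277.6, 266.3], [277.8, 250.2], [277.9, 240.2], [278.0, 232.2]]
head top z 12.090026188134015 924 ctr [-1.33045534  0.15942   ] body top 0.19258186095798302 654 ear 0.11935231323894727 388
tilt [ 3.11304216e-03 -3.74554575e-03  1.20718470e+01]
```

The depth check shows the head top 11.9 mm above the fork face for a 12 mm head, with tilt about 0.005 rad. The pin is home, and the gripper is open and clear, so I'll hand in.

```bash
python3 - <<'E'
from h import *
b=cap('top');B=cloud(b);v,u=233,330
k=B[v-7:v+8,u-7:u+8,2]>.045; vv,uu=np.nonzero(k); print('short pin',onz(b,u-7+uu.mean(),v-7+vv.mean(),.055))
import k
s=manip.state();print(s['time'],s['contact_force']); print(manip.sign_off())
E
```

```text
short pin [ 0.46292972 -0.13893246  0.055     ]
head top z 12.084471056048622 933 ctr [-1.34244613  0.20723535] body top 0.3024688686522617 650 ear 0.12877086574732316 381
tilt [4.19462220e-03 3.67827109e-03 1.20538260e+01]
23.85 [ 0.45565516  0.03194713 -0.57559007]
the job is handed in; nothing more can be done
None
```

I drew the stay down to its stop, put the long pin through fork and lug with its head home, let go, and handed the job in at 23.85 s. No verdict was reported.

- **Stay:** at the end of the pull, a further 4 mm of command moved nothing and the force along the stay rose to 16 N, so it was on its stop. I did not measure the joint value again afterwards, but the pin went through both ears and the lug freely, so the holes line up.
- **Long pin:** the depth image puts the head's top 11.8–12.0 mm above the fork's upper face, for a head 12 mm thick. The pin is tilted about 0.005 rad from the hole's axis, and the head's centre is about 1.3 mm from the estimated hole centre. All of these are within limits.
- **Robot:** the gripper is half open, about 60 mm clear of the pin, with no contact force.
- **Other objects:** the short pin is within about 0.3 mm of where the same camera saw it before the pick. I did not re-measure the bystanders; the arm never came into contact with any of them that I could see.

Two checks disagreed. The wrist camera placed the fork about 1.6 mm to one side of where the gripper closed on it; I used the gripper's value. On the first carry to the fork the arm stopped about 10 mm short, which I corrected before inserting. I also did not use a final push on the head, because the depth readings already showed it home.

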